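# Load the strain tester and snap its cover shut

## Robot

A 6-joint arm with a two-finger parallel gripper is mounted at the origin on the work surface. World frame = base frame: x ahead of the robot, y to its left, z up, the work surface at z = 0. Lengths are in mm, angles in rad, forces in N, time in s.
With the tool pointing down it reaches from about 350 to 775 mm from the base axis. Payload 7.3 kg.
Tool frame: the origin (TCP) lies on the centre line of the jaws, within the pads' length; the fingertips stand 17 mm ahead of it and the grasp point (between the pads) lies 2 mm behind it; z points along the fingers, y is the line along which they close (so a half turn about z gives the same grasp; the last joint's range is limited). The gripper opens to 92 mm and grips with 3 to 60 N. Pads are 19 mm wide; open, the fingers measure 130 mm over their backs; the gripper's body (75 mm by 190 mm) begins 47 mm behind the grasp point.
Start: joints at [1.018, 0.342, 1.524, -0, 1.275, -0.146], TCP at [207.715, 482.18, 243.741] pointing down, gripper open.
Joint ranges: [-2.53, 2.53], [-0.77, 2.02], [0.04, 2.7], [-1, 4.14], [0.28, 2.66], [-3.11, 3.11]. Speed limits (rad/s): [2.57, 2.57, 3.14, 3.14, 3.14, 3.14].

## Interface

Orientations are given as a unit quaternion [w, x, y, z].
In Python, from workcell import move_ptp, move_straight, move_joints, open_jaws, grab, sleep, inverse_kinematics, read_state, read_camera, MotionError, sign_off gives the robot as it stands. Calls block until the motion is done:
- move_ptp(position, orientation): joint-space move of the TCP to a pose.
- move_straight(position, velocity=150, frame=None): straight line of the TCP; frame=None keeps the orientation; velocity is the mean speed in mm/s.
- move_joints(angles): joint-space move.
- open_jaws() and grab(newtons=None): open the fingers fully, or close them until they stop; newtons is the grip in N (None keeps the last).
- sleep(seconds).
- inverse_kinematics(position, orientation): joint angles nearest the present ones, or None.
- read_state(): the state.
- read_camera(name): name is "scene" or "top" or "wrist"; returns a dict with "image" (420x560x3 uint8, red, green, blue), "fov_y" (degrees; the focal length in pixels is half the picture's height over the tangent of half this angle, whatever the lens; pixels are square), "cx", "cy" (the principal point, pixels), "view" (4x4, takes a point from world to camera coordinates). Camera axes: x right, y down, z forward; pixel columns grow to the right and rows downward; lengths in mm; the calibration is good to about 2 mm. A picture is of the moment at which its call begins. There is no depth.
A pose or a line that the arm cannot do raises MotionError and nothing moves.
- sign_off(): hands the job in; it is judged then, once.
The state is a dict: "t": time; "q": joint angles; "dq": joint speeds; "joint_efforts": joint torques, N m; "ee_pos": TCP position; "tcp_rot": TCP orientation; "wrist_force": force on the tool from outside, world axes, zero at the start; "ft_torque": the same for the moment, N m; "gripper_width": finger opening in mm; "grip_force": force on a finger pad.
Only numpy, scipy, OpenCV 4.12 (cv2) and the standard library are available. Lean on these libraries where they do the work, as an engineer would, in place of code of your own. Each camera call takes 0.05 s, during which the arm holds its last target. There are 200 camera calls.

## Task

Slide the red thumb latch of the strain tester sideways so that its sprung cover pops open, then lay the amber glass door pull, feet down and lengthways, on the white light panel inside, setting it down gently rather than dropping it. Then push the cover fully shut until the latch snaps over it and holds it closed by itself, leaving the glass on the panel and the other things on the bench where they are.

Things in the scene. Friction and masses are not known exactly. Their poses are not given: they have to be found in the camera images.
- tester: strain tester: dark grey box fixed to the bench. Origin under the chamber's centre at bench height; x points to the hinge (away from the robot at yaw 0), y left to the blue pod, z up. The chamber is open on top: inside 165 (x) by 130 (y) by 56 mm deep, floor at 12 mm, rim at 68 mm, walls 8 to 10 mm. In front, x -90 to -150 mm, y -75 to 75 mm, a ledge 58 mm high carries the red latch
- pod (a point): middle of the top of the blue control pod on the tester's left (+y) side: 240 mm along x, 65 mm along y, 66 mm high, with two 12 mm high knobs
- panel (a point): centre of the top of the white light panel flush in the chamber floor, 12 mm above the bench; the panel is 150 mm along the tester's x and 54 mm along its y; same axes as the tester
- cover_hinge (a point): hinge axis of the cover, at its middle: 98 mm along the tester's x, 72 mm above the bench, axis along the tester's y
- cover (a joint): angle of the dark cover in rad: 0 flat shut on the rim, about 0.01 when held by the latch, 1.5 fully open (a stop; almost upright). A damped spring always pushes it open (1 to 2 N at its free edge): unlatched it opens in 1 to 2 s and never stays shut
- cover_pad (a point): centre of the yellow press pad (40 by 60 mm) on the cover's outer face, 160 mm from the hinge and 4 mm above the cover's mid-plane; moves with the cover; its z is the outward normal of the cover, its x points to the hinge. The cover is a plate 188 by 150 mm and 8 mm thick, top at 76 mm when shut
- cover_edge (a point): middle of the cover's free edge, 190 mm from the hinge, half-way through its thickness; a steel striker pin, 8 mm thick and 18 mm long, sticks out of the middle of this edge and catches under the latch's nose
- latch (a joint): slide of the latch in m: 0 at rest, 0.014 at its stop, growing along the tester's +y (to the pod); from about 0.009 the cover is free. A spring returns it to 0 (3 N at rest, 5 N at the stop). Its nose is sloped on top: the cover pushed fully down moves it aside by itself and it snaps back over the striker (about 5 to 8 N on the pad)
- latch_tab (a point): centre of the latch's red thumb tab, a block 24 by 24 by 30 mm high, top 90 mm above the bench, at x -125, y 16 mm in the tester's frame; push its -y face, the ledge beside it is free. The latch's nose lies between tab and cover, x -97 to -111 mm, up to 95 mm high
- pull_center (a point): centre, half-way up (21 mm above its underside), of the amber glass door pull: 130 mm long along its x, 42 mm high, 0.2 to 0.37 kg. A bar 26 mm wide (y), 20 to 42 mm above its underside, on two end feet, each 30 mm long and 34 mm wide. It starts feet down on the bench to the robot's right, among pieces up to 46 mm high
- pull: the same door pull, at its underside
- graphite_block: bystander: black block 75 by 55 by 42 mm, origin under its centre
- paperweight: bystander: blue round paperweight, 70 mm across, 46 mm high, origin under its centre
- dish: bystander: green glass dish, 90 mm across, 30 mm high, origin under its centre
- paddle: bystander: black graphite paddle with a wooden handle, 280 mm long, lying on the bench left of the tester
- tumbler: bystander: clear tumbler, 72 mm across, 65 mm high, behind the tester, origin under its centre
Not all that is in view belongs to the job. Of the things that look like the pull, the middle-sized one is meant.

How it is judged (in metres and radians):
On the way, in this order (a step that is already met when the one before it is completed fails the run):
1. the latch is slid aside and the cover has sprung wide open (over 1.2 rad) (value of joint cover above 1.2 rad), for 0.1 s.
2. the door pull lies released on the white panel, feet down and lengthways, with the cover still open (x of pull_center in the frame of panel between -0.014 and 0.014 m and y of pull_center in the frame of panel between -0.014 and 0.014 m and z of pull_center in the frame of panel between 0.015 and 0.027 m and angle between the x axis of pull_center and the x axis of panel, either way round below 0.2 rad and angle between pull_center's own z axis and vertical below 0.15 rad and linear speed of pull below 0.02 m/s and contact force between the fingers and pull below 0.05 N and value of joint cover above 0.8 rad), for 0.2 s.
3. the cover is fully shut (under 0.035 rad) with the latch back over it (value of joint cover below 0.035 rad and value of joint latch below 0.004 m), for 0.2 s.
At the end, for the whole second after the job is handed in: The cover is held shut by the latch alone (cover under 0.035 rad, latch within 4 mm of rest), and the pull lies at rest and released on the chamber floor, feet down, its centre within 14 mm of the panel's centre each way and its length within 0.2 rad of the panel's (all of step 3 and x of pull_center in the frame of panel between -0.014 and 0.014 m and y of pull_center in the frame of panel between -0.014 and 0.014 m and z of pull_center in the frame of panel between 0.015 and 0.027 m and angle between the x axis of pull_center and the x axis of panel, either way round below 0.2 rad and angle between pull_center's own z axis and vertical below 0.15 rad and linear speed of pull below 0.02 m/s and contact force between the fingers and pull below 0.05 N); the robot touches nothing.
It fails at once if the glass pull is dropped or thrown (faster than 0.6 m/s while the fingers do not touch it) (linear speed of pull above 0.6 m/s and contact force between the fingers and pull below 0.05 N).
It fails at once if another thing on the bench is moved by more than 40 mm (distance of any of graphite_block, paperweight, dish, paddle, tumbler from where it was at the start of the episode above 0.04 m).
It also fails if it takes over 72 s, if anything falls off the work surface, if the arm or the gripper's body presses on something with over 40 N, if the wrist force passes 120 N, or if a joint passes its speed limit or range.

## Working session

There is one attempt and no reset: what is moved stays moved. The work goes in short steps, each a Python script; the robot and the scene stay as the last script left them, time stands still between calls to the robot, and variables do not carry over. Pictures are saved under pics/ and viewed, at most 10 in all, crops included, and the job is handed in when it is done.

```bash
mkdir -p pics; ls
python3 - <<'E'
from workcell import *
import cv2,numpy as np,pickle
d={n:read_camera(n) for n in("scene","top")}
pickle.dump(d,open("c0.pkl","wb"))
for n in d:
    cv2.imwrite(f"pics/{n}0.png",cv2.cvtColor(d[n]["image"],cv2.COLOR_RGB2BGR)); print(n,d[n]["fov_y"],d[n]["cx"],d[n]["cy"],np.round(d[n]["view"],3).tolist())
s=read_state();print(s["t"],s["tcp_rot"],s["gripper_width"])
E
```

```text
pics
scene 46.756845534271086 289.81227625537724 209.51067991692716 [[0.845, 0.535, -0.011, -454.595], [0.287, -0.471, -0.834, -78.921], [-0.451, 0.702, -0.551, 1455.755], [0.0, 0.0, 0.0, 1.0]]
top 42.45873462200706 267.65288228134364 219.28530919654855 [[0.027, -1.0, -0.005, 19.689], [-0.981, -0.026, -0.19, 528.793], [0.19, 0.01, -0.982, 1544.341], [0.0, 0.0, 0.0, 1.0]]
0.1 [-2.17662144e-04  2.01986491e-01  9.79388098e-01 -6.03479064e-04] 91.92940467238449
```

View pics/scene0.png

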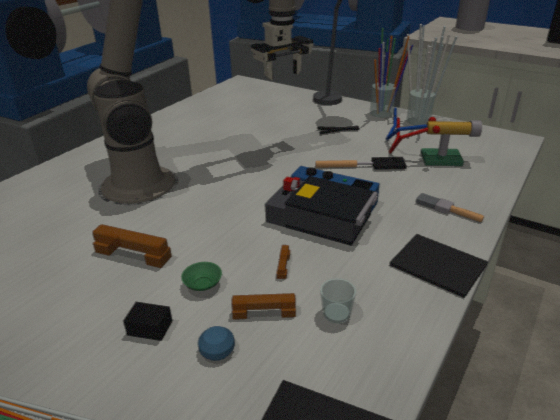

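View pics/top0.png

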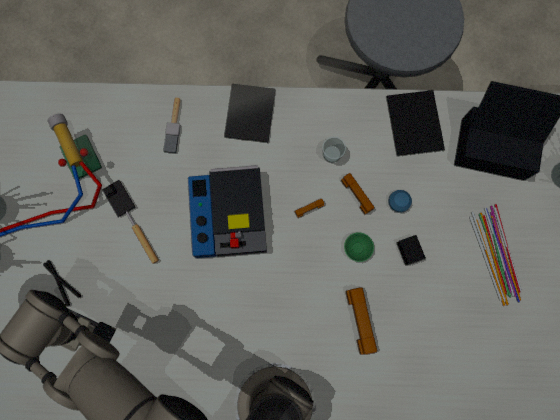

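The scene and top pictures show three amber pulls. In the top view they are small at (310,208), medium at (358,194) and large at (362,320). The tester is at about (230,212), with its yellow pad at (238,221) and red latch at (236,240). The medium one should be the target, so I'll measure the lengths and confirm with a crop.

```bash
cat > h.py <<'E'
import numpy as np,cv2
from workcell import *
def ray(c,uv):
    f=210/np.tan(np.radians(c["fov_y"])/2); V=np.array(c["view"]); R=V[:3,:3]
    d=R.T@np.array([(uv[0]-c["cx"])/f,(uv[1]-c["cy"])/f,1]); return -R.T@V[:3,3],d
def onz(c,uv,z):
    o,d=ray(c,uv); return o+d*(z-o[2])/d[2]
def proj(c,p):
    f=210/np.tan(np.radians(c["fov_y"])/2); q=np.array(c["view"])@np.r_[p,1]; return np.r_[c["cx"]+f*q[0]/q[2],c["cy"]+f*q[1]/q[2]]
def mask(c,lo,hi):
    m=cv2.inRange(cv2.cvtColor(c["image"],cv2.COLOR_RGB2HSV),lo,hi); return cv2.morphologyEx(m,cv2.MORPH_CLOSE,np.ones((3,3),np.uint8))
def blobs(m,a=20):
    n,l,s,ce=cv2.connectedComponentsWithStats(m); return [(ce[i],s[i,4],l==i) for i in range(1,n) if s[i,4]>a]
AMB=((5,150,60),(16,255,255));YEL=((24,150,80),(34,255,255));BLU=((98,120,40),(115,255,255))
def down(yaw): # tool down, tool y axis at world angle yaw
    c,s=np.cos(yaw),np.sin(yaw); y=np.array([c,s,0]);z=np.array([0,0,-1.]);x=np.cross(y,z)
    from scipy.spatial.transform import Rotation as R
    return list(R.from_matrix(np.c_[x,y,z]).as_quat()[[3,0,1,2]])
E
python3 - <<'E'
import pickle; from h import *
d=pickle.load(open("c0.pkl","rb"))
for n,c in d.items():
    for nm,k,z in(("amb",AMB,31),("yel",YEL,77),("red0",((0,150,60),(4,255,255)),85),("blu",BLU,66)):
        for ce,a,m in blobs(mask(c,*k)):
            P=np.argwhere(m)[:,::-1].astype(float)
            if nm=="blu" and a<300: continue
            r=cv2.minAreaRect(np.array([onz(c,p,z)[:2] for p in P],np.float32))
            print(n,nm,a,ce.round(1),onz(c,ce,z).round(1),"rect",np.round(r[0],1),np.round(r[1],1),round(r[2],1))
t=d["top"]["image"]; im=cv2.resize(t[150:365,180:425],None,fx=2.7,fy=2.7,interpolation=cv2.INTER_CUBIC)
cv2.imwrite("pics/crop.png",cv2.cvtColor(cv2.convertScaleAbs(im,alpha=1.4),cv2.COLOR_RGB2BGR))
E
```

```text
scene amb 78 [399.9  66.2] [ 279.3 1374.5   31. ] rect [ 256.6 1446.7] [ 10.4 687.4] 17.3
scene amb 33 [375.3  71.2] [ 210.7 1248.1   31. ] rect [ 205.8 1259.5] [  7.1 323.3] 25.0
scene amb 28 [435.7 127.9] [648.3 775.8  31. ] rect [650.9 771.4] [27.  63.3] 18.6
scene amb 1416 [130.8 241.8] [ 240.1 -240.    31. ] rect [ 240.1 -249.7] [226.8  94.5] 12.5
scene amb 241 [282.8 262.2] [ 591.5 -113.4   31. ] rect [ 590.3 -108.9] [ 19.6 110.4] 27.0
scene amb 1028 [263.5 303.4] [ 628.9 -243.    31. ] rect [ 631.3 -247.4] [125.7  62.4] 33.3
scene amb 75 [ 22.1 406.7] [ 428.9 -644.5   31. ] rect [ 434.4 -642.7] [100.3   2.7] 16.4
scene amb 121 [ 14.  414.4] [ 430.8 -659.8   31. ] rect [ 431.7 -660.7] [62.9  8.1] 12.9
scene yel 184 [307.4 190.5] [518.8 117.4  77. ] rect [518.9 117.8] [41.2 59.8] 4.0
scene red0 32 [436.1 128.9] [683.8 646.2  85. ] rect [683.8 645.9] [17.5 49.3] 7.9
scene red0 139 [406.1 136.6] [623.1 542.4  85. ] rect [615.3 536.3] [217.1  54.2] 77.8
scene red0 100 [288.1 182.7] [461.7 113.7  85. ] rect [463.  112.4] [34.  64.8] 7.2
scene red0 47 [  9.7 415.6] [ 475.9 -676.3   8
[... 1347 characters left out ...]
.  584.9] [18.6 21. ] 1.5
top red0 39 [ 61.6 162.2] [677.1 646.3  85. ] rect [677.7 645.4] [19.1 17.7] 5.7
top red0 227 [ 89.7 188.4] [599.7 556.2  85. ] rect [605.  559.9] [ 71.2 145.6] 87.3
top red0 211 [ 33.5 218.5] [505.7 711.   85. ] rect [505.3 712.6] [ 13.6 196.1] 19.5
top red0 102 [233.7 240.5] [457.  129.2  85. ] rect [461.3 128.5] [40.8 22.9] 2.3
top red0 28 [502.7 282.2] [ 358.4 -633.1   85. ] rect [ 359.3 -633.2] [63.4  3.9] 13.1
top blu 441 [ 52.4 209.5] [537.6 666.9  66. ] rect [531.4 677.5] [107.7 294. ] 47.5
top blu 1408 [201.3 218.5] [522.3 227.8  66. ] rect [531.2 228.8] [243.9  64.7] 6.6
top blu 369 [399.9 200.5] [ 591.5 -353.    66. ] rect [ 591.7 -352.8] [61.3 64.4] 38.3
```

View pics/crop.png

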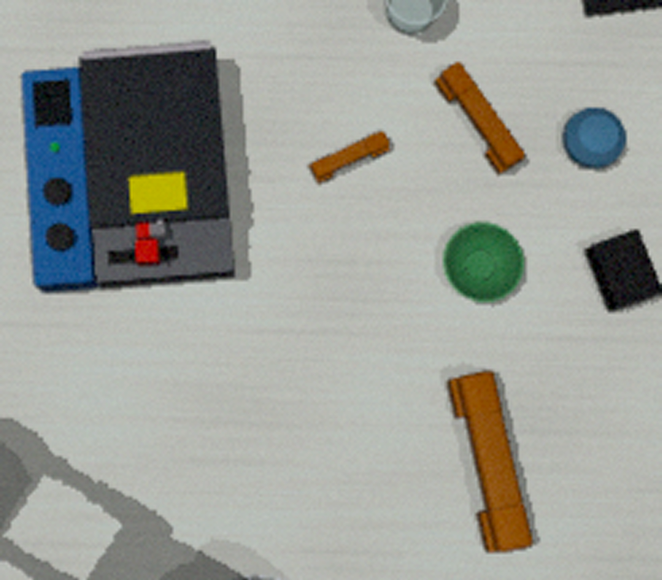

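Crop: the three candidates are the small one at (350,157), about 88 mm long, the medium one at (480,118) with one foot at each end, and the large one at (490,460), about 187 mm. The medium one measures 130 by 33 mm, which matches the given size, so it is the pull. Next I fit the tester's yaw, then push the latch.

Run:
```python
import pickle; from h import *
c=pickle.load(open("c0.pkl","rb"))["top"]
b=[m for ce,a,m in blobs(mask(c,*BLU)) if a>1000][0]
for side in(0,-1):
    E=np.array([onz(c,(np.where(b[v])[0][side]+(-.5 if side==0 else .5),v),66)[:2] for v in range(182,250) if b[v].sum()>10])
    p=np.polyfit(E[:,0],E[:,1],1); r=E[:,1]-np.polyval(p,E[:,0]); k=abs(r)<3; p=np.polyfit(E[k,0],E[k,1],1); print("pod edge",side,np.degrees(np.arctan(p[0])),np.polyval(p,520),k.sum())
# tab top
m=mask(c,(0,150,120),(4,255,255))[225:255,215:255]; P=np.argwhere(m)[:,::-1]+[215,225]
img=cv2.cvtColor(c["image"],cv2.COLOR_RGB2HSV)
print(img[230:252,228:246,2]*(m[5:27,13:31]>0))
# pull corner geometry
q=[m for ce,a,m in blobs(mask(c,*AMB)) if 300<a<500][0]
W=np.array([onz(c,p,31)[:2] for p in np.argwhere(q)[:,::-1]]); w=W-W.mean(0); u=np.linalg.svd(w,full_matrices=False)[2][0]; print("pull",W.mean(0),np.degrees(np.arctan2(u[1],u[0])),np.ptp(w@u))
```

```text
pod edge 0 6.526385355698599 260.0460884439739 54
pod edge -1 6.152467905300556 195.68518495069003 54
[[  0   0   0   0   0   0   0   0   0   0   0   0   0   0   0   0   0   0]
 [  0   0   0   0   0   0   0   0   0   0   0   0   0   0   0   0   0   0]
 [  0   0   0   0   0   0   0   0   0   0   0   0   0   0   0   0   0   0]
 [  0   0   0   0 126 132 131   0   0   0   0   0   0   0   0   0   0   0]
 [  0   0   0 129 129 130 132   0   0   0   0   0   0   0   0   0   0   0]
 [  0   0   0 128 130 130 129   0   0   0   0   0   0   0   0   0   0   0]
 [  0   0   0 126 132 127 125   0   0   0   0   0   0   0   0   0   0   0]
 [  0   0   0 117 121 106 104   0   0   0   0   0   0   0   0   0   0   0]
 [  0   0   0  76  78  81  71   0   0   0   0   0   0   0   0   0   0   0]
 [  0   0   0 124 129 132 131 134 131   0   0   0   0   0   0   0   0   0]
 [  0   0 121 128 130 129 128 132 127 126   0   0   0   0   0   0   0   0]
 [  0   0 123 129 132 129 131 130 128 131   0   0   0   0   0   0   0   0]
 [  0   0 122 131 129 132 130 131 129 131   0   0   0   0   0   0   0   0]
 [  0   0 120 133 129 132 130 130 130 131   0   0   0   0   0   0   0   0]
 [  0   0   0 130 132 131 130 128 131 130   0   0   0   0   0   0   0   0]
 [  0   0   0 129 131 132 132 130 132 128   0   0   0   0   0   0   0   0]
 [  0   0   0 123 123 123 122   0   0   0   0   0   0   0   0   0   0   0]
 [  0   0   0   0   0   0   0   0   0   0   0   0   0   0   0   0   0   0]
 [  0   0   0   0   0   0   0   0   0   0   0   0   0   0   0   0   0   0]
 [  0   0   0   0   0   0   0   0   0   0   0   0   0   0   0   0   0   0]
 [  0   0   0   0   0   0   0   0   0   0   0   0   0   0   0   0   0   0]
 [  0   0   0   0   0   0   0   0   0   0   0   0   0   0   0   0   0   0]]
pull [ 620.8166096  -235.60106889] -145.5572719178115 129.66557083918315
```

```bash
cat >> h.py <<'E'
from scipy.spatial.transform import Rotation as Rot
YAW=0.111; O=np.array([578.1,125.6,0])
RT=Rot.from_euler("z",YAW).as_matrix()
def T(p): return O+RT@np.array(p,float)
def quat(yw,zw,flip=False):
    y=np.array(yw,float); y=-y if flip else y; M=np.c_[np.cross(y,zw),y,zw]; return list(Rot.from_matrix(M).as_quat()[[3,0,1,2]])
def best(p,yw,zw):
    q0=np.array(read_state()["q"]); o=[]
    for f in(False,True):
        q=quat(yw,zw,f); j=inverse_kinematics(list(p),q)
        if j is not None: o.append((abs(np.array(j)[5]-q0[5]),q))
    return min(o,key=lambda t:t[0])[1]
E
python3 - <<'E'
from h import *; import pickle
c=pickle.load(open("c0.pkl","rb"))["top"]
print("tab seen",RT.T@(onz(c,(233.6,242),90)-O))
a=np.radians(20); z=RT@[np.sin(a),0,-np.cos(a)]; y=RT@[0,1,0]
tcp=lambda px,py,pz: list(T([px,py,pz])-17*z)   # fingertip point
grab(3)
P=tcp(-125,-45,150); q=best(P,y,z)
move_ptp(P,q); move_straight(tcp(-125,-35,68),120)
f0=read_state()["wrist_force"]; 
for k,py in enumerate(range(-28,24,2)):
    move_straight(tcp(-125,py,68),30); s=read_state(); f=RT.T@(np.array(s["wrist_force"])-f0); print(py,f.round(1))
    if abs(f[1])>7: break
c=read_camera("top"); print("t",read_state()["t"],[ (ce,a) for ce,a,m in blobs(mask(c,*YEL))])
cv2.imwrite("pics/push.png",cv2.cvtColor(c["image"][120:330,100:380].repeat(2,0).repeat(2,1),cv2.COLOR_RGB2BGR))
E
```

```text
tab seen [-125.07097436   17.26248111   90.        ]Traceback (most recent call last):
  File "<stdin>", line 11, in <module>
workcell.MotionError: the arm cannot follow that straight line within its joint ranges
```

Run:
```python
from h import *
s=read_state(); print(s["t"],np.round(s["q"],3),(RT.T@(np.array(s["ee_pos"])-O)).round(1),s["wrist_force"],s["gripper_width"])
for tilt in(20,10,0,-10):
    a=np.radians(tilt); z=RT@[np.sin(a),0,-np.cos(a)]; y=RT@[0,1,0]
    for f in(0,1):
        for py in(-35,-28,0): 
            j=inverse_kinematics(list(T([-125,py,68])-17*z),quat(y,z,f)); print(tilt,f,py,None if j is None else np.round(j,3))
```

```text
4.1583 [-0.033  0.328  2.188  0.176  0.283  1.266] [-130.3  -34.9   84.4] [-0.46174957 -0.7127015  -0.22985794] 0.6056681951323694
20 0 -35 [-0.033  0.328  2.189  0.177  0.283 -1.876]
20 0 -28 None
20 0 0 None
20 1 -35 [-0.033  0.328  2.189  0.177  0.283  1.265]
20 1 -28 None
20 1 0 None
10 0 -35 [-0.014  0.37   2.041  0.041  0.558 -1.728]
10 0 -28 [ 0.003  0.371  2.039  0.035  0.558 -1.707]
10 0 0 [ 0.073  0.375  2.031  0.013  0.561 -1.619]
10 1 -35 [-0.014  0.37   2.041  0.041  0.558  1.413]
10 1 -28 [0.003 0.371 2.039 0.035 0.558 1.435]
10 1 0 [0.073 0.375 2.031 0.013 0.561 1.522]
0 0 -35 [ 1.000e-03  4.380e-01  1.893e+00 -0.000e+00  8.110e-01 -1.681e+00]
0 0 -28 [ 0.016  0.439  1.892 -0.     0.811 -1.665]
0 0 0 [ 0.077  0.443  1.884 -0.     0.815 -1.605]
0 1 -35 [ 1.000e-03  4.380e-01  1.893e+00 -0.000e+00  8.110e-01  1.461e+00]
0 1 -28 [ 0.016  0.439  1.892 -0.     0.811  1.476]
0 1 0 [ 0.077  0.443  1.884 -0.     0.815  1.537]
-10 0 -35 [ 0.013  0.524  1.747 -0.02   1.045 -1.657]
-10 0 -28 [ 0.027  0.524  1.745 -0.017  1.046 -1.645]
-10 0 0 [ 0.081  0.528  1.738 -0.006  1.05  -1.597]
-10 1 -35 [ 0.013  0.524  1.747 -0.02   1.045  1.484]
-10 1 -28 [ 0.027  0.524  1.745 -0.017  1.046  1.496]
-10 1 0 [ 0.081  0.528  1.738 -0.006  1.05   1.544]
```

Joint 5 hits its range limit at 20° tilt, so I'll use 10°.

Run:
```python
from h import *
a=np.radians(10); z=RT@[np.sin(a),0,-np.cos(a)]; y=RT@[0,1,0]
tcp=lambda px,py,pz: list(T([px,py,pz])-17*z)
P=tcp(-127,-35,68); move_ptp(P,best(P,y,z))
f0=np.array(read_state()["wrist_force"]); 
for py in range(-29,24,2):
    move_straight(tcp(-127,py,68),40); s=read_state(); f=RT.T@(np.array(s["wrist_force"])-f0); print(py,f.round(1))
    if abs(f[1])>7: break
c=read_camera("top"); print("t",read_state()["t"])
cv2.imwrite("pics/push.png",cv2.cvtColor(c["image"][120:330,100:380].repeat(2,0).repeat(2,1),cv2.COLOR_RGB2BGR))
```

```text
-29 [1.2 0.2 0.1]
-27 [ 1.6  0.1 -0.9]
-25 [ 0.4  1.4 -0.6]
-23 [1.9 1.3 0.5]
-21 [ 1.   0.2 -0. ]
-19 [-0.1  0.2  0.6]
-17 [ 0.6  1.1 -0.7]
-15 [0.3 0.2 0.1]
-13 [ 1.2 -1.5  0.2]
-11 [ 1.5 -2.5 -0. ]
-9 [ 2.8 -3.1 -0.1]
-7 [ 2.1 -2.4  0. ]
-5 [ 1.9 -3.2 -1.8]
-3 [ 1.8 -3.9 -0.2]
-1 [ 2.1 -4.  -0.7]
1 [ 1.2 -3.4 -1. ]
3 [  1.  -15.   -0.2]
t 8.875
```

View pics/push.png

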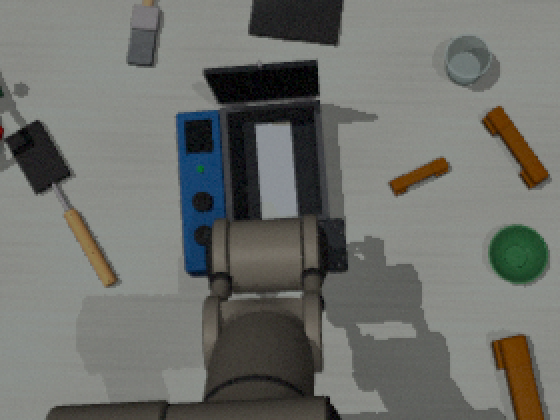

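The cover is wide open (hinge edge at (265,90)) and the white panel is visible at (275,170). Next is a wrist view above the pull.

Run:
```python
from h import *; import pickle
a=np.radians(10); z=RT@[np.sin(a),0,-np.cos(a)]
tcp=lambda px,py,pz: list(T([px,py,pz])-17*z)
move_straight(tcp(-127,-12,68),100); move_straight(tcp(-135,-14,150),250); open_jaws()
yw=np.radians(34.45); yv=[-np.sin(yw),np.cos(yw),0]; P=[620.8,-235.6,180]
move_ptp(P,best(P,yv,[0,0,-1])); sleep(.2)
c=read_camera("wrist"); pickle.dump(c,open("w1.pkl","wb"))
t=read_camera("top"); pickle.dump(t,open("t1.pkl","wb"))
print(read_state()["t"],read_state()["q"].round(2) if hasattr(read_state()["q"],"round") else read_state()["q"])
cv2.imwrite("pics/w1.png",cv2.cvtColor(c["image"],cv2.COLOR_RGB2BGR))
for ce,A,m in blobs(mask(c,*AMB),100):
    W=np.array([onz(c,p,42)[:2] for p in np.argwhere(m)[:,::-1]],np.float32); print(A,ce.round(),W.mean(0),cv2.minAreaRect(W))
```

```text
12.825 [-0.48  0.65  1.19  0.    1.3   0.49]
5263 [285. 192.] [ 628.8291 -234.0109] ((624.8099365234375, -236.6866455078125), (127.79639434814453, 30.166248321533203), 34.39607620239258)
2805 [103. 142.] [583.6864   -97.257355] ((585.3071899414062, -97.49539184570312), (21.597064971923828, 89.87747955322266), 26.915481567382812)
```

View pics/w1.png

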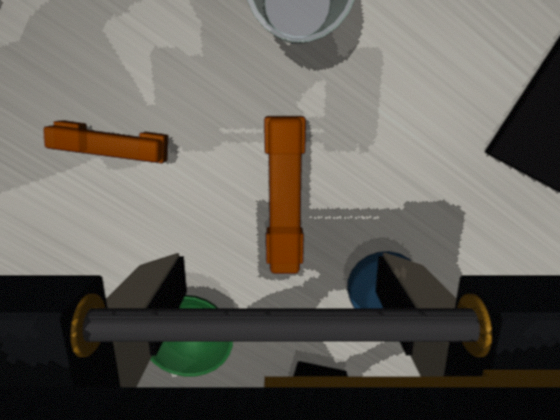

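The wrist view shows the pull upright and square to the jaws, spanning rows 117–272 with its middle at (285,194). The dish at (190,335) and paperweight at (380,285) are clear of both fingers. I'll grasp it now.

Run:
```python
from h import *; import pickle
yw=np.radians(34.45)
move_straight([622.8,-236.3,100],200); move_straight([622.8,-236.3,31],80)
grab(25); s=read_state(); print(s["t"],s["gripper_width"],s["grip_force"],s["ee_pos"])
f0=np.array(s["wrist_force"])
move_straight([622.8,-236.3,60],80); move_straight([622.8,-236.3,170],250); s=read_state(); print(s["gripper_width"],s["grip_force"],s["wrist_force"]-f0)
P=list(T([-30,-200,170])); move_ptp(P,best(P,RT@[0,1,0],[0,0,-1]))
move_straight(list(T([0,0,170])),200); sleep(.1)
c=read_camera("scene"); pickle.dump(c,open("s2.pkl","wb")); print(read_state()["t"])
w=read_camera("wrist")
cv2.imwrite("pics/s2.png",cv2.cvtColor(np.hstack([c["image"][60:360,180:480],w["image"][60:360,130:430]]),cv2.COLOR_RGB2BGR))
```

```text
15.4167 25.910471402487584 24.997302889823914 [ 622.85521294 -236.39783016   31.00090462]
25.825302554109573 24.996875524520874 [-0.59569974  0.1899071  -3.22099715]
18.5417
```

View pics/s2.png

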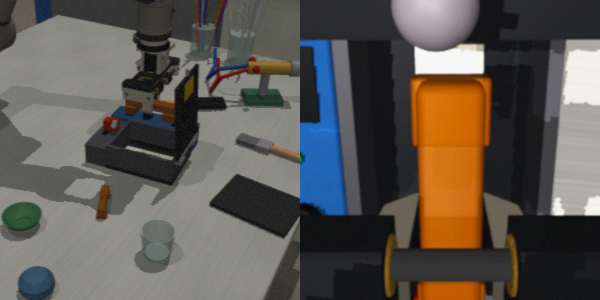

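The pull is held straight and lies over the panel, with its far foot edge at crop row 75 (image row 135). I'll check its offset along x from that edge, then lower it.

Run:
```python
from h import *
w=read_camera("wrist"); m=mask(w,(5,150,60),(18,255,255)); v=np.where(m[:,280]>0)[0]; 
e=RT.T@(onz(w,(280,v[0]),181)-O); print("far end tester",v[0],e)
dx=float(np.clip(e[0]-65,-8,8)); print(dx)
if abs(e[0]-65)>8: raise SystemExit
move_straight(list(T([-dx,0,170])),60); move_straight(list(T([-dx,0,60])),120); sleep(.2)
f0=np.array(read_state()["wrist_force"])
for z in np.arange(50,40,-1):
    move_straight(list(T([-dx,0,z])),25); s=read_state(); f=(np.array(s["wrist_force"])-f0)
    print(z,f.round(1))
    if z<46 and f[2]>2.5: break
print(s["ee_pos"],s["t"])
```

```text
far end tester 135 [ 68.21909687  -2.19691696 181.        ]
3.2190968668953275
50 [-0.  -0.7 -0.6]
49 [ 0.7 -0.9 -0.8]
48 [ 1.5 -1.7 -1. ]
47 [ 0.8 -0.8 -0.3]
46 [ 1.  -0.8 -1. ]
45 [ 1.1 -1.3 -1. ]
44 [ 0.8 -2.2 -0.6]
43 [ 1.9 -2.  -0.6]
42 [-1.6 -1.5  7.1]
[574.96435403 125.2282999   42.96456774] 22.7083
```

Run:
```python
from h import *
open_jaws(); s=read_state(); p=s["ee_pos"]; print(s["gripper_width"],np.round(s["wrist_force"],1))
q=RT.T@(np.array(p)-O)
move_straight(list(T([q[0],0,75])),60); move_straight(list(T([q[0],0,180])),200)
move_straight(list(T([-120,0,240])),200)
sleep(.1); t=read_camera("top"); w=read_camera("wrist"); print(read_state()["t"])
cv2.imwrite("pics/p3.png",cv2.cvtColor(np.hstack([t["image"][130:290,170:330].repeat(2,0).repeat(2,1),w["image"][50:370,50:450]]),cv2.COLOR_RGB2BGR))
for n,c in(("t",t),("w",w)):
  for ce,A,m in blobs(mask(c,*AMB),80):
    W=np.array([onz(c,u,54)@np.eye(3) for u in np.argwhere(m)[:,::-1]]); W=((W-O)@RT)[:,:2].astype(np.float32); print(n,A,ce.round(),cv2.minAreaRect(W),W.min(0),W.max(0))
```

```text
91.75483560210598 [ 0.4 -0.3  0.4]
26.2333
t 188 [309. 207.] ((-35.765281677246094, -211.23287963867188), (21.625471115112305, 88.12357330322266), 20.833799362182617) [ -58.708477 -252.89587 ] [ -12.540381 -168.06396 ]
t 101 [499. 275.] ((-279.8445129394531, -737.1213989257812), (106.79814147949219, 11.198338508605957), 8.172165870666504) [-332.30115 -748.4477 ] [-226.89316 -727.3504 ]
t 942 [362. 321.] ((-374.3811340332031, -325.57257080078125), (184.0536651611328, 46.926876068115234), 6.594695091247559) [-465.5757  -358.35464] [-282.2067  -292.00204]
w 4043 [281.  65.] ((-16.000869750976562, -1.4249954223632812), (100.397705078125, 29.740161895751953), 0.18030335009098053) [-66.171906 -16.444944] [34.15118  13.589628]
w 2361 [508.  82.] ((-26.699317932128906, -192.2826690673828), (20.608840942382812, 87.4931640625), 20.437849044799805) [ -49.275024 -235.01974 ] [  -4.7071037 -148.46558  ]
w 908 [ 20. 178.] ((-107.34217834472656, 239.76010131835938), (63.51813507080078, 16.923301696777344), 25.28260612487793) [-139.67291  219.7327 ] [-75.703835 251.9026  ]
```

View pics/p3.png

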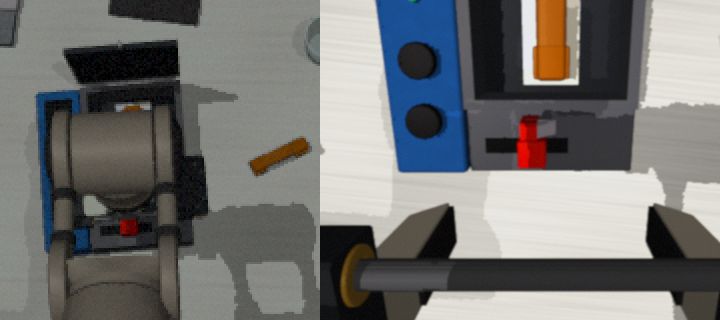

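The pull lies straight on the panel, with pull and panel both centred near crop col 551. Its near end is at tester x of about -66, as expected. Next I check that the arm can reach the cover-closing path.

```bash
cat >> h.py <<'E'
def cl(th,r=160,back=0,over=0):
    c,s=np.cos(th),np.sin(th); return list(T([98-r*c+(4-over)*s+9.5+back,0,72+r*s+(4-over)*c+17]))
E
python3 - <<'E'
from h import *
s=read_state(); q=best(s["ee_pos"],RT@[0,1,0],[0,0,-1])
for nm,p in [("over",T([-10,0,350])),("over2",T([122,0,350])),("side0",T([-60,-230,260])),("side",T([122,-170,260])),("behind",cl(1.5,back=20))]+[(f"{th}",cl(th)) for th in(1.5,1.2,.9,.6,.3,0)]:
    j=inverse_kinematics(list(p),q); print(nm,np.round(p,0),None if j is None else np.round(j,2))
E
```

```text
over [568. 124. 350.] [ 0.08  0.4   1.15 -0.    1.59  1.54]
over2 [699. 139. 350.] [ 0.09  0.71  0.63 -0.    1.81  1.55]
side0 [ 544. -110.  260.] [-0.34  0.39  1.41 -0.    1.34  1.12]
side [718. -30. 260.] [-0.15  0.72  0.84 -0.    1.58  1.31]
behind [698. 139. 249.] [ 0.09  0.71  0.89 -0.    1.54  1.55]
1.5 [678. 137. 249.] [ 0.09  0.66  0.98 -0.    1.5   1.55]
1.2 [631. 131. 240.] [ 0.09  0.57  1.17 -0.    1.41  1.55]
0.9 [589. 127. 217.] [ 0.08  0.51  1.34 -0.    1.3   1.54]
0.6 [556. 123. 183.] [ 0.08  0.48  1.49 -0.    1.18  1.54]
0.3 [534. 121. 140.] [ 0.08  0.49  1.61 -0.    1.05  1.54]
0 [526. 120.  93.] [ 0.08  0.53  1.68 -0.    0.93  1.54]
```

Run:
```python
from h import *
grab(20)
move_straight(list(T([-60,0,350])),250); move_straight(list(T([122,0,350])),250)
move_straight(cl(1.5,back=20),150); sleep(.1); f0=np.array(read_state()["wrist_force"])
for th in np.arange(1.5,.05,-.1):
    move_straight(cl(th),90); s=read_state(); f=RT.T@(np.array(s["wrist_force"])-f0); print(round(th,2),f.round(1))
    if np.linalg.norm(f)>20: break
w=read_camera("scene"); print(s["t"]); cv2.imwrite("pics/s4.png",cv2.cvtColor(w["image"][60:360,180:480].repeat(2,0).repeat(2,1),cv2.COLOR_RGB2BGR))
```

```text
1.5 [ 0.6  0.4 -0.6]
1.4 [ 1.1  0.2 -0.5]
1.3 [ 0.9 -0.4 -1.3]
1.2 [ 0.8 -0.1 -1. ]
1.1 [ 0.5 -0.2 -0.7]
1.0 [ 0.2 -0.1 -1.7]
0.9 [ 1.9  0.  -0.4]
0.8 [0.9 0.5 0.4]
0.7 [0.8 0.6 0.2]
0.6 [-0.3 -0.3  0.4]
0.5 [-1.2 -0.1  0.9]
0.4 [0.2 0.4 0.9]
0.3 [-1.6  0.2 -0.1]
0.2 [-0.1 -0.1  1.2]
0.1 [-0.1  1.2  0.4]
35.0667
```

View pics/s4.png

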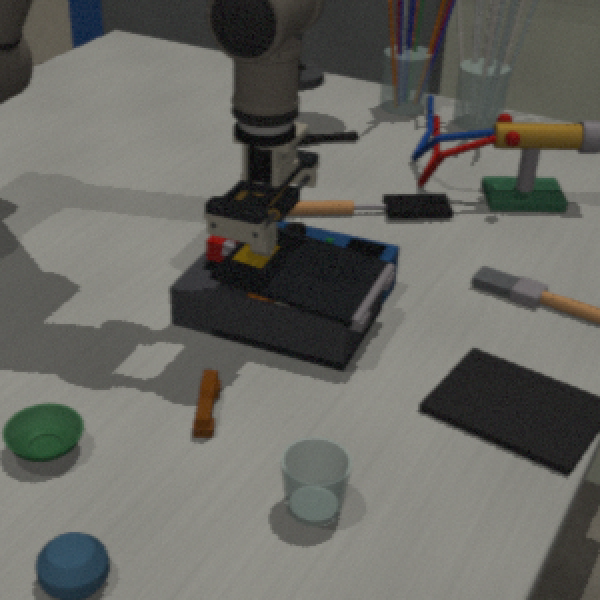

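The cover is nearly shut under the fingertips at the pad (255,255), with amber just visible below it. Now I press it down.

Run:
```python
from h import *
f0=np.array(read_state()["wrist_force"]); p=np.array(cl(0))
for z in np.arange(102,86,-1.0):
    p[2]=z; move_straight(list(p),40); s=read_state(); f=RT.T@(np.array(s["wrist_force"])-f0); print(z,s["ee_pos"][2].round(1),f.round(1))
    if f[2]>22: break
sleep(.3); p[2]=96; move_straight(list(p),20); f=np.array(read_state()["wrist_force"])-f0; print("up",f.round(1))
p[2]=140; move_straight(list(p),80); move_straight(list(T([-160,0,240])),200); sleep(.3)
w=read_camera("wrist"); print(read_state()["t"]); c=read_camera("scene")
for ce,A,m in blobs(mask(w,*YEL),100): print(A,ce,RT.T@(onz(w,ce,77)-O))
cv2.imwrite("pics/s5.png",cv2.cvtColor(np.hstack([c["image"][130:280,220:420].repeat(2,0).repeat(2,1),w["image"][0:300,100:450]]),cv2.COLOR_RGB2BGR))
```

```text
102.0 103.5 [-1.4 -0.2  7.7]
101.0 103.1 [-2.2 -0.7 13.1]
100.0 101.5 [-0.5 -1.4  8.1]
99.0 99.6 [ 0.9 -0.4  3.8]
98.0 98.1 [ 1.8 -0.2  2.3]
97.0 96.6 [ 1.2 -0.7 -0.1]
96.0 95.5 [ 0.8 -0.6 -0. ]
95.0 94.9 [-0.1 -0.3 -0.3]
94.0 94.0 [-0.6  0.4  0.1]
93.0 93.1 [-0.3 -0.7  2.8]
92.0 92.5 [-2.  -1.1  6.6]
91.0 92.0 [-3.5 -0.2 11.1]
90.0 91.4 [-4.9  0.6 14.2]
89.0 91.0 [-5.2 -0.  18.4]
88.0 90.4 [-8.5 -0.1 22.4]
up [ 0.2  0.  -0.3]
41.725
4489 [280.42214302  71.82111829] [-60.864048    -1.05999039  77.        ]
```

View pics/s5.png

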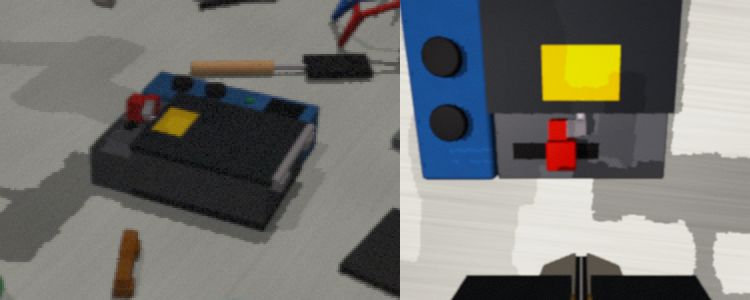

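The cover stays shut with the arm clear. The pad is within about 1 mm of its shut position, and the latch tab at (561,155) sits in its slot (513–600) as it did at rest.

```bash
python3 -c "
from workcell import *
print(sign_off())"
```

```text
the job is handed in; nothing more can be done
None
```

I handed the job in at about 42 s of the 72 s allowed: the glass pull lies on the panel, the latch is holding the cover shut and the arm is clear; no verdict was returned.

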